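# Free the tasting canister from its keyhole dock and stand it on the cork mat

## Task

The lidded steel tasting canister is captured in its keyhole dock. Hold it by its arched handle, slide it along the slot to the wide round end, lift it straight out without wrenching the dock, and set it down gently, upright and wholly on the round cork mat. Do not tip it on the way, let go of it, and leave the other things on the counter where they are.

Things in the scene. Friction and masses are not known exactly. Their poses are not given: they have to be found in the camera images.
- canister: closed steel canister, fixed arched handle over its lid; loose, 0.4 to 0.75 kg. Origin: centre of its underside; z up, x along the handle bar; any yaw. Foot disc 70 mm across, 8 mm thick; waist 44 mm across up to z = 28 mm; body 80 mm across, lid rim 83 mm, lid top at z = 122 mm; total height 179 mm
- canister_grip (a point): middle of the handle bar, on its axis, 172 mm above the underside. The bar is a dark wooden rod 14 mm thick, 74 mm long along the canister's x, carried at its ends by brass wires 102 mm apart over all; pinch it here from above, fingers closing along the canister's y
- dock: dark wooden dock fixed to the counter, 167 x 104 x 32 mm, one end round. Origin on the counter, z up. Its 6 mm brass top plate has a keyhole opening along x: slot 52 mm wide from the seat (x = +35 mm) to the wide round end. Under the plate a channel: floor z = 12 mm, plate underside z = 26 mm. The foot starts on the floor under the plate at x = 18 to 34 mm, y = 0, and can rise 6 mm there
- dock_wide_end (a point): centre of the wide round end (84 mm diameter), on the channel floor, at x = -35 mm, z = 12 mm in the dock's frame; the dock's x points from here to the seat. The canister's foot passes up through the plate only when its centre is within 7 mm of this point
- mat: round cork mat fixed to the counter, 130 mm across, 5 mm thick; origin at the centre of its underside, so its top is at z = 5 mm
- tent_a: small price card standing in a light wooden block, 18 x 58 x 38 mm high, beside the dock (bystander); origin at the centre of its underside
- praline_1: single wrapped praline in gold foil, 53 x 46 x 23 mm, lying near the mat (bystander); origin at the centre of its underside
- card_terminal: dark grey card terminal with keypad, 175 x 71 x 46 mm, lying on the counter (bystander); origin at the centre of its underside
- carton_mid: upright cream carton, 51 x 84 x 135 mm high (bystander); origin at the centre of its underside
- carton_small: small upright cream carton, 41 x 50 x 82 mm high (bystander); origin at the centre of its underside
- bar_sea: wrapped chocolate bar lying flat, 68 x 156 x 11 mm, towards the back (bystander); origin at the centre of its underside

How it is judged (in metres and radians):
On the way, in this order (a step that is already met when the one before it is completed fails the run):
1. the canister, still down in the dock, is at the wide end of the slot (within 12 mm of its centre) (horizontal distance between canister and dock_wide_end below 0.012 m and z of canister in the frame of dock_wide_end below 0.014 m).
2. the canister is lifted out, its foot above the dock's top plate (z of canister in the frame of dock_wide_end above 0.03 m).
At the end, for the whole second after the job is handed in: the canister stands upright (within 0.06 rad) and at rest on the cork mat, its foot wholly on it (centres within 30 mm of each other) (horizontal distance between canister and mat below 0.03 m and z of canister in the frame of mat between 0.001 and 0.009 m and angle between canister's own z axis and vertical below 0.06 rad and linear speed of canister below 0.02 m/s); the robot touches nothing.
It fails at once if the canister is tipped more than 0.5 rad (angle between canister's own z axis and vertical above 0.5 rad).
It fails at once if the canister is wrenched against the dock with more than 60 N (contact force between canister and dock above 60 N).
It fails at once if the canister is dropped onto the mat (faster than 0.4 m/s within 30 mm of it) (linear speed of canister above 0.4 m/s and horizontal distance between canister and mat below 0.1 m and z of canister in the frame of mat below 0.035 m).
It fails at once if the canister is pressed on the mat with more than 80 N (contact force between canister and mat above 80 N).
It fails at once if a bystander is moved more than 25 mm (distance of any of tent_a, praline_1, card_terminal, carton_mid, carton_small, bar_sea from where it was at the start of the episode above 0.025 m).
It also fails if it takes over 45 s, if anything falls off the work surface, if the arm or the gripper's body presses on something with over 40 N, if the wrist force passes 120 N, or if a joint passes its speed limit or range.

## Robot

A 7-joint arm with a two-finger parallel gripper is mounted at the origin on a cart in front of the work surface, level with it; the furniture and walls round the work are solid. World frame = base frame: x ahead of the robot, y to its left, z up, the work surface at z = 0. Lengths are in m, angles in degrees, forces in N, time in s.
With the tool pointing down it reaches from about 0.35 to 0.9 m from the base axis. Payload 8.1 kg.
Tool frame: the origin (TCP) lies midway between the tips of the shut fingers; the grasp point (between the pads) lies ctrl.pinch_z behind it (ctrl.pinch_z is the distance from the TCP to the grasp point, in m); z points along the fingers, y is the line along which they close (so a half turn about z gives the same grasp; the last joint's range is limited). The gripper opens to 92 mm and grips with 3 to 60 N. Pads are 19 mm wide; open, the fingers measure 130 mm over their backs; the gripper's body (75 mm by 190 mm) begins 47 mm behind the grasp point.
Start: joints at [67.575, 24.895, 1.432, 90.138, -0.665, 64.973, -4.303], TCP at [0.178, -0.599, 0.227] pointing down, gripper open.
Joint ranges: [-149.89, 149.89], [-25.12, 119.58], [-72.63, 75.52], [4.76, 147.25], [-75.54, 255.54], [6.69, 114.76], [-157.13, 157.13]. Speed limits (degrees/s): [127.2, 127.2, 172.46, 172.46, 180, 180, 180].

## Interface

Orientations are given as a 3x3 rotation matrix whose columns are the frame's x, y, z axes.
In Python, from rig import ctrl gives the robot as it stands. The module is installed in compiled form; this text tells all that it offers. Calls block until the motion is done:
- ctrl.reach(position, orientation): joint-space move of the TCP to a pose.
- ctrl.move_linear(position, rot=None, feed=0.15): straight line of the TCP; rot=None keeps the orientation; feed is the mean speed in m/s.
- ctrl.move_joints(angles): joint-space move.
- ctrl.set_gripper(opening, effort=None): finger opening in m; effort is the grip in N (None keeps the last); returns when the fingers have stopped.
- ctrl.dwell(seconds).
- ctrl.ik(position, orientation): joint angles nearest the present ones, or None.
- ctrl.grab_frame(name): name is "side" or "top"; returns a dict with "pixels" (400x640x3 uint8, blue, green, red), "depth" (400x640 float32, m along the optical axis (not along the pixel's ray), 0 where there is no reading), "fx", "fy", "cx", "cy" (pixels), "extrinsics" (4x4, takes a point from world to camera coordinates). Camera axes: x right, y down, z forward; pixel columns grow to the right and rows downward; lengths in m; the calibration is good to about 2 mm. A picture is of the moment at which its call begins.
A pose or a line that the arm cannot do raises ctrl.Unreachable and nothing moves.
- ctrl.close_job(): hands the job in; it is judged then, once.
Trained networks look in a picture, given as the dict that the camera call returned (one of the last four; its "shot" number tells which), for a name from the list of things; names that differ only in an ending like _2 or _b are one class to them, and where a whole thing is asked for, a point or a joint stands for the part that bears it (a point fixed in the world has none). Each returns a list of dicts, best first, with "score" (0 to 1); they miss things now and then, are a little off and sometimes report something else, mostly with a low value. They report only what shows in the picture. A call takes as long as a camera call.
- ctrl.trace(picture, thing): "pixels" (400x640 bool, what is visible of it) and "centre" ([row, column] in pixels, amid what is visible of it).
- ctrl.pinpoint(picture, thing): "centre" ([row, column] in pixels: a listed point, or the origin of a listed thing).
Readings, each from a call of its own:
- ctrl.get_clock(): time.
- ctrl.get_q(): joint angles.
- ctrl.get_dq(): joint speeds.
- ctrl.get_tau(): joint torques, N m.
- ctrl.get_eef_pos(): TCP position.
- ctrl.get_tcp_rot(): TCP orientation.
- ctrl.get_force(): force on the tool from outside, world axes, zero at the start.
- ctrl.get_wrist_torque(): the same for the moment, N m.
- ctrl.get_finger_gap(): finger opening in m.
- ctrl.get_grasp_force(): force on a finger pad.
Only numpy, scipy, OpenCV 4.12 (cv2) and the standard library are available. Lean on these libraries where they do the work, as an engineer would, in place of code of your own. Each camera call takes 0.05 s, during which the arm holds its last target. There are 200 camera calls.

## Working session

There is one attempt and no reset: what is moved stays moved. The work goes in short steps, each a Python script; the robot and the scene stay as the last script left them, time stands still between calls to the robot, and variables do not carry over. Pictures are saved under pics/ and viewed, at most 10 in all, crops included, and the job is handed in when it is done.

```bash
mkdir -p pics; cat > h.py <<'E'
import numpy as np, cv2
from rig import ctrl
def ray(f,rc,z=None):
    r,c=rc; E=np.array(f["extrinsics"]); R,t=E[:3,:3],E[:3,3]
    o=-R.T@t; d=R.T@np.array([(c-f["cx"])/f["fx"],(r-f["cy"])/f["fy"],1])
    return o+d*(z-o[2])/d[2] if z is not None else (o,d)
def cloud(f,mask):
    r,c=np.nonzero(mask&(f["depth"]>0)); d=f["depth"][r,c]
    P=np.stack([(c-f["cx"])/f["fx"]*d,(r-f["cy"])/f["fy"]*d,d],1); E=np.array(f["extrinsics"])
    return (P-E[:3,3])@E[:3,:3]
def tri(fs,rcs):
    A=np.zeros((3,3));b=np.zeros(3)
    for f,rc in zip(fs,rcs):
        o,d=ray(f,rc);d=d/np.linalg.norm(d);M=np.eye(3)-np.outer(d,d);A+=M;b+=M@o
    return np.linalg.solve(A,b)
E
cat > look.py <<'E'
from h import *
import sys
np.set_printoptions(precision=4,suppress=True)
fs={n:ctrl.grab_frame(n) for n in("top","side")}
for n,f in fs.items():
    cv2.imwrite(f"pics/{sys.argv[1]}_{n}.png",f["pixels"])
    E=np.array(f["extrinsics"]);print(n,"cam at",-E[:3,:3].T@E[:3,3],"fx",f["fx"])
Z=dict(canister=.012,canister_grip=.184,dock=0,dock_wide_end=.012,mat=0)
for k,z in Z.items():
    for n,f in fs.items():
        for p in ctrl.pinpoint(f,k)[:2]: print(k,n,np.round(p["centre"],1),round(p["score"],2),ray(f,p["centre"],z))
for k in("canister","dock","mat","tent_a","praline_1","card_terminal","carton_mid","carton_small","bar_sea"):
    for n,f in fs.items():
        for p in ctrl.trace(f,k)[:1]:
            P=cloud(f,p["pixels"])
            if len(P): print(k,n,round(p["score"],2),np.round(p["centre"]),"lo",np.percentile(P,2,0),"hi",np.percentile(P,98,0))
print(ctrl.get_clock(),ctrl.pinch_z,ctrl.get_tcp_rot())
E
python3 look.py a
```

```text
top cam at [ 0.2853 -0.0258  1.6428] fx 406.4909405289948
side cam at [0.1905 1.0105 0.9659] fx 401.97378656021164
canister side [285.3 301.1] 0.72 [0.5315 0.2842 0.012 ]
canister_grip side [245.6 294.7] 0.65 [0.5388 0.2915 0.184 ]
dock top [224.3 246.1] 0.61 [0.5089 0.2915 0.    ]
dock side [291.2 306.4] 0.61 [0.5122 0.291  0.    ]
dock_wide_end top [230.1 248. ] 0.96 [0.4836 0.2811 0.012 ]
dock_wide_end side [293.4 317.1] 0.67 [0.4752 0.2974 0.012 ]
mat top [217.8 316.7] 0.76 [0.5302 0.0033 0.    ]
mat top [165.4 301.6] 0.37 [0.7529 0.063  0.    ]
mat side [164.  365.5] 0.67 [ 0.5212 -0.4449  0.    ]
canister top 0.66 [215. 243.] lo [0.4916 0.2461 0.0527] hi [0.5665 0.3167 0.1932]
canister side 0.8 [263. 298.] lo [ 0.4946  0.1313 -0.0027] hi [0.6289 0.3288 0.1895]
dock top 0.58 [233. 250.] lo [0.4297 0.2331 0.0014] hi [0.5877 0.3357 0.0595]
dock side 0.68 [293. 313.] lo [0.4298 0.2427 0.0044] hi [0.59   0.3419 0.0339]
mat top 0.57 [216. 316.] lo [ 0.4831 -0.0436 -0.0024] hi [0.5986 0.0671 0.0132]
mat side 0.93 [229. 328.] lo [ 0.4851 -0.0437 -0.0006] hi [0.6008 0.0753 0.0079]
tent_
[... 356 characters left out ...]
ide 0.85 [190. 375.] lo [ 0.3479 -0.3095  0.0013] hi [ 0.5061 -0.1988  0.0414]
carton_mid top 0.62 [215. 428.] lo [ 0.4872 -0.4664  0.0219] hi [ 0.5402 -0.3821  0.1424]
carton_mid side 0.55 [152. 366.] lo [ 0.49   -0.4634  0.0018] hi [ 0.5395 -0.3745  0.1368]
carton_small top 0.73 [256. 429.] lo [ 0.3465 -0.4576 -0.0015] hi [ 0.3936 -0.4075  0.0883]
carton_small side 0.67 [269. 300.] lo [0.4947 0.2617 0.0183] hi [0.5692 0.3289 0.1891]
bar_sea top 0.55 [166. 304.] lo [ 0.7039 -0.0179  0.0022] hi [0.7905 0.1311 0.0193]
bar_sea side 0.64 [224. 270.] lo [ 0.7028 -0.0088  0.0004] hi [0.7833 0.1299 0.0143]
1.5 0.0188 [[ 0.9586  0.2847 -0.    ]
 [ 0.2847 -0.9586 -0.    ]
 [-0.      0.     -1.    ]]
```

```bash
python3 - <<'E'
import cv2,numpy as np
a=cv2.imread("pics/a_top.png")[170:270,190:350];b=cv2.imread("pics/a_side.png")[210:340,220:380]
a=cv2.resize(a,None,fx=5,fy=5,interpolation=2)[:300*2];b=cv2.resize(b,None,fx=4,fy=4,interpolation=2)
cv2.imwrite("pics/ca.png",a[:500]);cv2.imwrite("pics/cb.png",b)
E
```

```text
(no output)
```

View pics/ca.png

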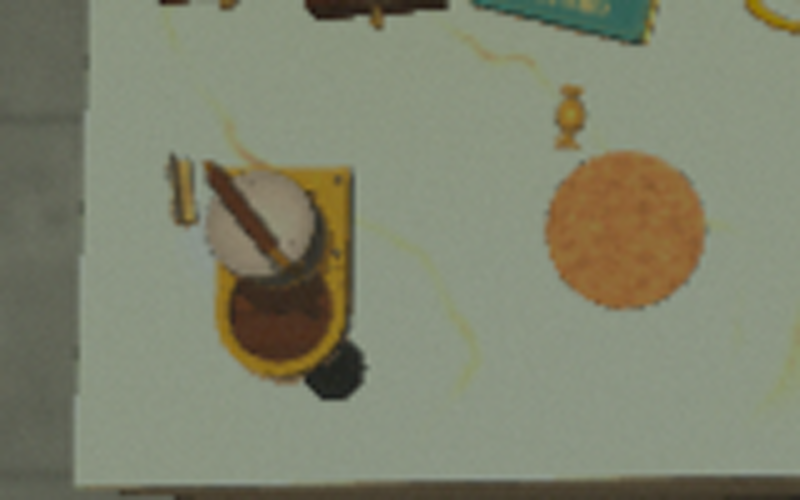

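View pics/cb.png

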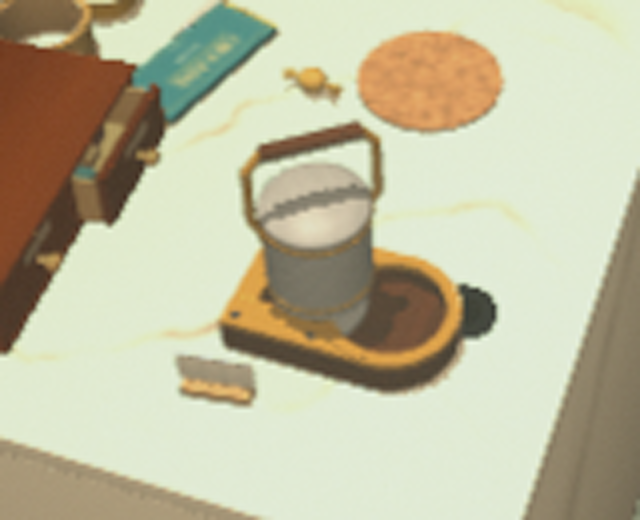

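The top crop shows the handle bar running diagonally, from about (row 203, col 231) to (222, 246). The dock's round wide end points towards the robot, and the mat is at about (216, 316). The side view agrees, and shows nothing between the dock and the mat. Next I fit the dock, bar and mat geometry.

```bash
cat > fit.py <<'E'
from h import *
np.set_printoptions(precision=4,suppress=True)
full=np.ones((400,640),bool)
def run():
  for n in("top","side"):
    f=ctrl.grab_frame(n); P=cloud(f,full); px=f["pixels"][full&(f["depth"]>0)].astype(int)
    near=(abs(P[:,0]-.52)<.15)&(abs(P[:,1]-.285)<.075)
    # plate
    m=near&(P[:,2]>.026)&(P[:,2]<.038); Q=P[m][:,:2].astype(np.float32)
    print(n,"plate",m.sum(),cv2.minAreaRect(Q))
    b,g,r=px.T
    # bar: dark brown high points
    m=near&(P[:,2]>.165)&(P[:,2]<.205)&(r<130); Q=P[m]
    if len(Q)>5:
        c=Q.mean(0);w=np.linalg.svd(Q-c)[2][0]; s=(Q-c)@w
        print(n,"bar",m.sum(),c,"mid",c+w*(s.max()+s.min())/2,"len",np.ptp(s),"dir",w,"yaw",np.degrees(np.arctan2(w[1],w[0]))%180,"zmax",Q[:,2].max())
    # lid (light) 
    m=near&(P[:,2]>.122)&(P[:,2]<.142); Q=P[m]
    if len(Q): print(n,"lid",m.sum(),(Q.min(0)+Q.max(0))/2,np.ptp(Q,0))
    # mat: orange pixels, colour contour on the z=.005 plane
    hsv=cv2.cvtColor(f["pixels"],cv2.COLOR_BGR2HSV)
    t=[p for p in ctrl.trace(f,"mat")][:1]
    if t:
        k=t[0]["pixels"].astype(np.uint8); cn=max(cv2.findContours(k,0,1)[0],key=cv2.contourArea)[:,0]
        W=np.array([ray(f,(y,x),.005)[:2] for x,y in cn],np.float32); print(n,"mat",cv2.fitEllipse(W))
    t=ctrl.pinpoint(f,"canister_grip")
    if t: print(n,"grip",t[0]["score"],t[0]["centre"],ray(f,t[0]["centre"],.184))
if __name__=="__main__": run()
E
python3 fit.py
```

```text
top plate 280 ((0.5086999535560608, 0.2855497896671295), (0.1663629710674286, 0.10520908981561661), 0.5891568064689636)
top bar 92 [0.5292 0.2836 0.1878] mid [0.5308 0.2848 0.1878] len 0.09515729680247301 dir [-0.7862 -0.6178 -0.0168] yaw 38.162406619391135 zmax 0.19953369857205364
top lid 280 [0.5311 0.2853 0.1313] [0.0789 0.0801 0.0185]
top mat ((0.5408753752708435, 0.009747111238539219), (0.1234135553240776, 0.12592780590057373), 76.9007797241211)
side plate 553 ((0.5107741355895996, 0.2893175482749939), (0.1060924082994461, 0.16750045120716095), 89.28564453125)
side bar 104 [0.531  0.2909 0.1873] mid [0.5311 0.291  0.1873] len 0.09514706357278735 dir [0.7858 0.6184 0.0025] yaw 38.202177576395684 zmax 0.19332743506154948
side lid 497 [0.5334 0.2899 0.1313] [0.082  0.0832 0.0184]
side mat ((0.5416530966758728, 0.015629680827260017), (0.12124084681272507, 0.12450729310512543), 19.181865692138672)
side grip 0.8 [246.4, 296.7] [0.5323 0.2927 0.184 ]
```

```bash
python3 - <<'E'
from h import *
np.set_printoptions(precision=3,suppress=True)
for n in("top","side"):
    f=ctrl.grab_frame(n);P=cloud(f,np.ones((400,640),bool))
    m=(P[:,2]>.15)&(P[:,0]>.25)&(P[:,0]<.95)&(abs(P[:,1])<.6);Q=P[m]
    H,xe,ye=np.histogram2d(Q[:,0],Q[:,1],bins=[np.arange(.25,1,.1),np.arange(-.6,.61,.1)]);print(n);print(H.astype(int))
a=np.radians(38.2);c,s=np.cos(a),np.sin(a)
for k in(1,-1):
    R=np.array([[k*c,k*s,0],[k*s,-k*c,0],[0,0,-1]]).T
    for p in([.531,.2875,.30],[.531,.2875,.165],[.478,.2875,.3],[.541,.0127,.3],[.541,.0127,.158]):
        q=ctrl.ik(p,R);print(k,p,None if q is None else np.array(q))
E
```

```text
top
[[  0   0   0   0   0   0   0   0   0   0   0   0]
 [  0   0   0   0   0   0   0   0   0   0   0   0]
 [  0   0   0   0   0   0   0   0  73   4   0   0]
 [ 23   4   0  36   7   0   0   0   4  14   0   0]
 [  0 235 560 534 278   0   0   0   0   0   0   0]
 [  0   0   0   0   0   0   0   0   0   0   0   0]
 [  0   0   0   0   0   0   0   0   0   0   0   0]]
side
[[  0   0   0   0   0   0   0   0   0   0   0   0]
 [  0   0   0   0   0   0   0   0   0   0   0   0]
 [  0   0   0   0   0   0   0   0 114  16   0   0]
 [  7   4   0   5   1   0   0   0   2  57   0   0]
 [  0  76 292 435 590   0   0   0   0   0   0   0]
 [  0   0   0   0   0   0   0   0   0   0   0   0]
 [  0   0   0   0   0   0   0   0   0   0   0   0]]
1 [0.531, 0.2875, 0.3] [   4.683   32.179  -61.757   83.459   28.348   81.143 -109.464]
1 [0.531, 0.2875, 0.165] [  -1.791   34.465  -48.332   94.725   28.131   63.714 -109.724]
1 [0.478, 0.2875, 0.3] [  -0.432   23.253  -50.712   90.293   18.42    75.245 -105.396]
1 [0.541, 0.0127, 0.3] [ 20.432  17.931 -35.98   93.214  10.938  72.416 -69.344]
1 [0.541, 0.0127, 0.158] [ 15.654  24.455 -30.412 104.922  14.899  54.593 -73.026]
-1 [0.531, 0.2875, 0.3] [  4.326  31.841 -60.924  83.487  27.838  80.888  70.952]
-1 [0.531, 0.2875, 0.165] [  4.566  39.761 -61.1    94.222  36.969  68.602  63.092]
-1 [0.478, 0.2875, 0.3] [  5.073  26.723 -60.791  89.906  23.714  77.41   69.848]
-1 [0.541, 0.0127, 0.3] [ 35.999  24.792 -60.756  92.107  22.13   76.226 100.332]
-1 [0.541, 0.0127, 0.158] [ 34.75   34.268 -60.896 103.487  33.626  62.673  89.937]
```

```bash
cat >> h.py <<'E'
a=np.radians(38.2);c,s=np.cos(a),np.sin(a)
R=np.array([[-c,-s,0],[-s,c,0],[0,0,-1]]).T
E
python3 - <<'E'
from h import *
np.set_printoptions(precision=4,suppress=True)
p=np.array(ctrl.get_eef_pos());ctrl.move_linear(p+[0,0,.15],feed=.2)
ctrl.reach([.36,-.33,.40],R);ctrl.reach([.43,0,.40],R);ctrl.reach([.531,.2875,.30],R)
print(ctrl.get_clock(),ctrl.get_eef_pos(),ctrl.get_force(),ctrl.get_q())
f=ctrl.grab_frame("side");cv2.imwrite("pics/s1.png",cv2.resize(f["pixels"][150:320,210:410],None,fx=3,fy=3))
E
```

```text
7.6083 [0.532  0.2859 0.3003] [0.1713 0.1098 0.3722] [  6.4151  33.855  -65.6869  83.3087  30.8442  82.4832  68.5594]
```

View pics/s1.png

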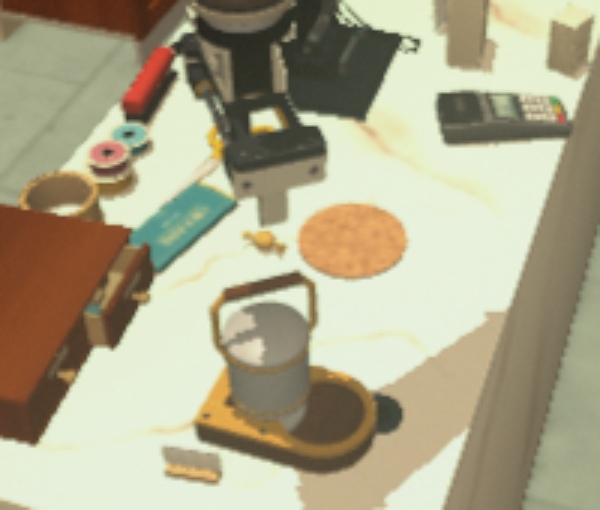

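The gripper sits above the handle in line with it, with the bar at crop (262, 287). Next I descend and pinch.

```bash
python3 - <<'E'
from h import *
np.set_printoptions(precision=4,suppress=True)
ctrl.move_linear([.531,.2875,.165],R,feed=.1)
print(ctrl.get_clock(),ctrl.get_eef_pos(),ctrl.get_force())
ctrl.set_gripper(.03,effort=40)
print(ctrl.get_force())
f=ctrl.grab_frame("side");g=ctrl.grab_frame("top")
cv2.imwrite("pics/s2.png",np.hstack([cv2.resize(x["pixels"][r:r+110,c:c+100],None,fx=4,fy=4) for x,r,c in((f,200,250),(g,170,200))]))
E
```

```text
9.1583 [0.5312 0.2878 0.1657] [0.4536 0.2803 0.1118]
[ 0.0967  0.2555 -0.1137]
```

View pics/s2.png

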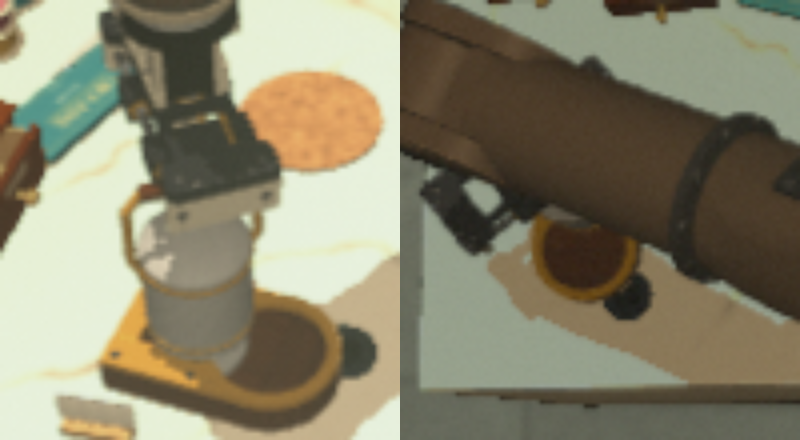

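The fingers straddle the bar midway between the wires. I close, take up the weight with a small lift, and check.

```bash
python3 - <<'E'
from h import *
np.set_printoptions(precision=4,suppress=True)
def rep(t):print(t,round(ctrl.get_clock(),2),np.array(ctrl.get_eef_pos()),np.array(ctrl.get_force()),np.array(ctrl.get_wrist_torque()),round(ctrl.get_finger_gap(),4),round(ctrl.get_grasp_force(),1))
ctrl.set_gripper(.0,effort=45);rep("closed")
for dz in(.001,.002,.003):
    ctrl.move_linear([.531,.2875,.165+dz],R,feed=.02);rep(dz)
E
```

```text
closed 10.78 [0.5312 0.2872 0.165 ] [ 0.4341 -1.5573  1.0449] [-0.0666 -0.2909 -0.0425] 0.0128 45.0
0.001 11.03 [0.5305 0.2871 0.1652] [-0.2324  0.0715 -6.3939] [ 0.1051 -0.1151 -0.0347] 0.013 45.0
0.002 11.28 [0.5309 0.2875 0.1668] [ 0.1637 -0.4579 -6.5311] [ 0.1779 -0.0923 -0.0075] 0.0125 45.0
0.003 11.53 [0.531  0.2876 0.1681] [ 0.2984 -0.5143 -6.2988] [ 0.1701 -0.1328 -0.0078] 0.0127 45.0
```

The canister hangs freely at 6.4 N with no side load. I slide it along the slot in steps and stop on any contact.

```bash
python3 - <<'E'
from h import *
np.set_printoptions(precision=4,suppress=True)
for dx in(.01,.02,.03,.04,.048,.053):
    ctrl.move_linear([.531-dx,.2875,.168],R,feed=.04);F=np.array(ctrl.get_force());print(dx,ctrl.get_eef_pos(),F,round(ctrl.get_clock(),2))
    if np.hypot(*F[:2])>8: print("contact");break
f=ctrl.grab_frame("side")
cv2.imwrite("pics/s3.png",cv2.resize(f["pixels"][220:340,250:370],None,fx=5,fy=5))
import fit
fit.run()
E
```

```text
0.01 [0.5207 0.2875 0.1681] [ 0.7583  0.1137 -6.8444] 11.93
0.02 [0.5108 0.2876 0.1681] [ 0.578   0.0957 -7.7135] 12.33
0.03 [0.5008 0.2875 0.1681] [ 0.3341 -0.5129 -6.991 ] 12.73
0.04 [0.4908 0.2875 0.1681] [ 0.4602  0.3626 -8.283 ] 13.13
0.048 [0.4826 0.2875 0.168 ] [ 0.6744  0.4847 -7.0939] 13.48
0.053 [0.4775 0.2875 0.168 ] [ 0.7693  0.3839 -7.2282] 13.76
top plate 63 ((0.51088547706604, 0.28275439143180847), (0.06843866407871246, 0.17281930148601532), 78.83081817626953)
top lid 2 [0.4389 0.2949 0.1252] [0.0045 0.0124 0.0053]
top mat ((0.547849714756012, 0.00713034812361002), (0.10461266338825226, 0.13245408236980438), 149.7440185546875)
top grip 0.2 [216.1, 317.7] [ 0.509  -0.0037  0.184 ]
side plate 617 ((0.5110081434249878, 0.2879646122455597), (0.16833513975143433, 0.10995584726333618), 0.35580506920814514)
side bar 27 [0.4987 0.3069 0.1902] mid [0.4993 0.3074 0.1901] len 0.01799894558668845 dir [-0.7449 -0.6651  0.0523] yaw 41.761660956883475 zmax 0.19507876028269014
side lid 453 [0.4805 0.295  0.1312] [0.081  0.0713 0.0184]
side mat ((0.5165276527404785, -0.0014834805624559522), (0.04858772084116936, 0.10709826648235321), 37.85721969604492)
side grip 0.61 [248.5, 314.6] [0.4829 0.2846 0.184 ]
```

View pics/s3.png

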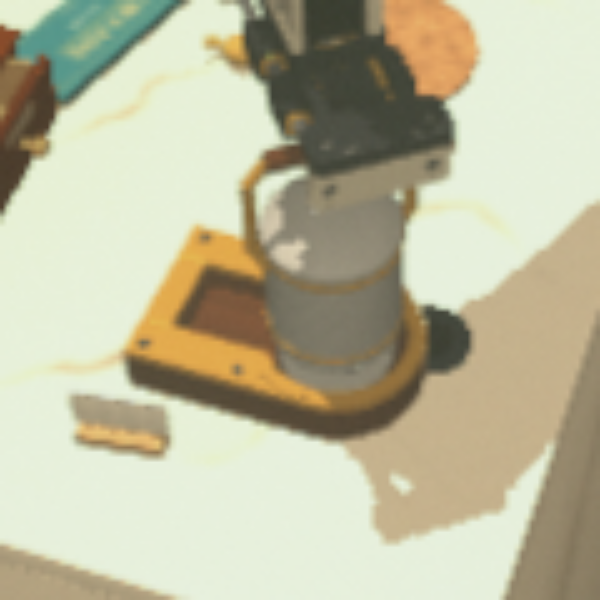

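The canister now stands in the wide round end, at crop (330, 300), and its lid is centred within about 1 mm of the wide end in the same view. I lift slowly while watching the force, then carry it over the mat.

```bash
python3 - <<'E'
from h import *
np.set_printoptions(precision=4,suppress=True)
ok=True
x=.478
for z in list(np.arange(.1695,.185,.0015))+[.20,.225]:
    ctrl.move_linear([x,.2875,z],R,feed=.03);F=np.array(ctrl.get_force())
    if F[2]<-14 or np.hypot(*F[:2])>8: print("contact",z,F,ctrl.get_eef_pos());ok=False;break
print(ctrl.get_eef_pos(),F,ctrl.get_wrist_torque(),ctrl.get_clock())
if ok:
    ctrl.move_linear([x,.2875,.27],R,feed=.1)
    ctrl.move_linear([.541,.0127,.27],R,feed=.1)
    ctrl.move_linear([.541,.0127,.19],R,feed=.08)
    print(ctrl.get_eef_pos(),ctrl.get_force(),ctrl.get_finger_gap(),ctrl.get_clock())
    f=ctrl.grab_frame("side");cv2.imwrite("pics/s4.png",cv2.resize(f["pixels"][150:300,240:440],None,fx=4,fy=4))
E
```

```text
[0.4779 0.2873 0.2248] [-0.631   0.7627 -7.583 ] [ 0.1041 -0.0878  0.0069] 18.5083
[0.5414 0.0129 0.1906] [-0.0634 -0.705  -7.381 ] 0.012923323937504578 23.225
```

View pics/s4.png

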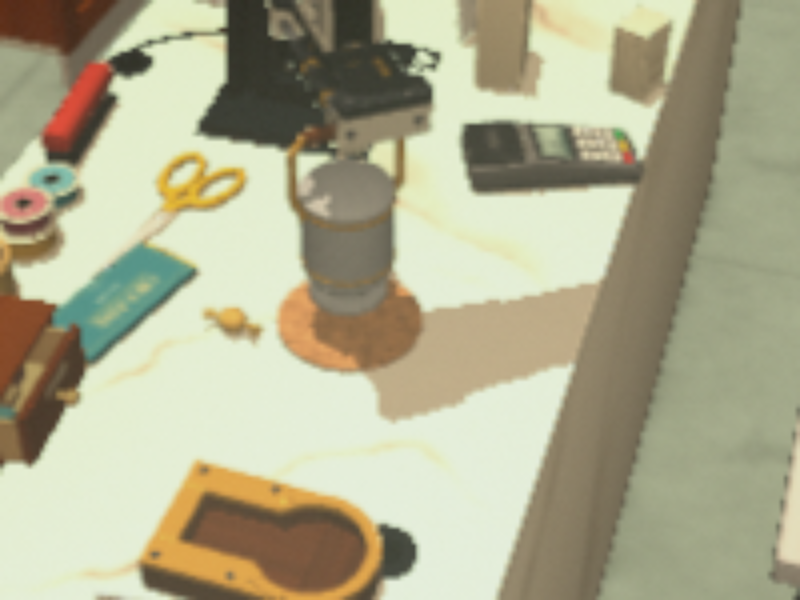

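The canister hangs upright over the mat, and the empty dock is in the foreground. I lower it to contact, release and retreat.

```bash
python3 - <<'E'
from h import *
np.set_printoptions(precision=4,suppress=True)
ctrl.move_linear([.541,.0127,.164],R,feed=.04)
for z in np.arange(.163,.1535,-.001):
    ctrl.move_linear([.541,.0127,z],R,feed=.02);F=np.array(ctrl.get_force())
    if F[2]>-4: break
print("touch",z,ctrl.get_eef_pos(),F)
ctrl.set_gripper(.03);ctrl.dwell(.3);ctrl.set_gripper(.06);print(ctrl.get_force(),ctrl.get_eef_pos())
ctrl.move_linear([.541,.0127,.30],R,feed=.08)
ctrl.reach([.43,.0,.38],R); ctrl.reach([.34,-.2,.40],R);ctrl.dwell(.5)
print(ctrl.get_clock())
f=ctrl.grab_frame("side");g=ctrl.grab_frame("top")
cv2.imwrite("pics/s5.png",np.hstack([cv2.resize(x["pixels"][r:r+140,c:c+100],None,fx=4,fy=4) for x,r,c in((f,150,280),(g,150,260))]))
for x in(f,g):
    P=cloud(x,np.ones((400,640),bool))
    m=(P[:,2]>.11)&(P[:,2]<.135)&(np.hypot(P[:,0]-.541,P[:,1]-.0127)<.08);Q=P[m];print("lid",m.sum(),(Q.min(0)+Q.max(0))/2 if len(Q) else 0)
E
```

```text
touch 0.157 [0.5416 0.013  0.158 ] [-1.7986 -1.3198  6.2296]
[-0.3315 -0.2266  0.3339] [0.541  0.0127 0.157 ]
31.325
lid 343 [0.5436 0.0177 0.121 ]
lid 288 [0.541  0.011  0.1221]
```

View pics/s5.png

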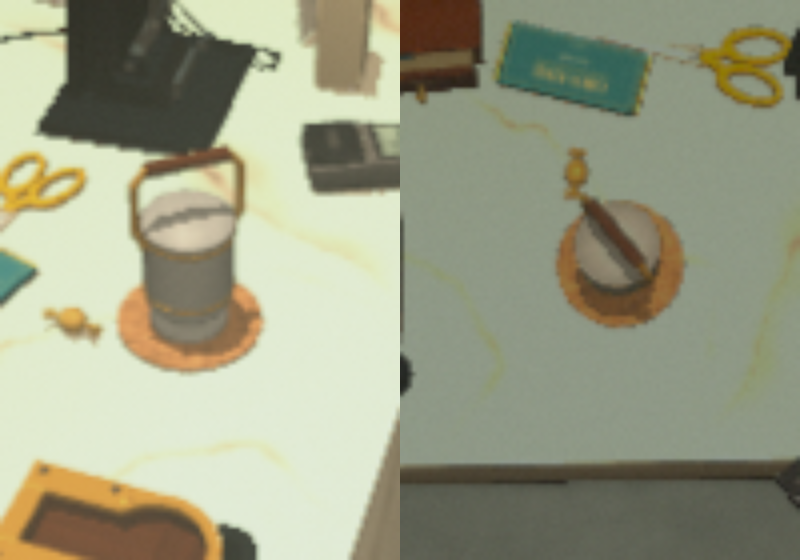

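The canister stands upright near the centre of the mat. In the side crop its foot is at about (190, 325), wholly on the cork. The gripper is clear and the praline looks untouched, so I hand in.

```bash
python3 -c "
from rig import ctrl
print(ctrl.close_job())"
```

```text
the job is handed in; nothing more can be done
None
```

The canister stands upright near the centre of the cork mat, with no contact seen in the dock and the last view showing nothing else disturbed; I handed the job in at about 31 s on the robot clock, and no verdict came back.

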